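# Hold the master plate flush on the tilted sensor block

### The job

Zero the angled sensor: lift the steel plate with the blue grip up and off its peg, tilt it to match the sloped face of the sensor block, and hold it flush and centred over that face with a light push, so that both yellow spring bars in the face are pressed in. Finish while still holding it there, without letting go or putting it down; leave the orange-grip plate hanging and do not knock the other things about.

Things in the scene. Friction and masses are not known exactly. Their poses are not given: they have to be found in the camera images.
- plate: master plate, about 0.25 kg: steel, 80 mm wide (y), 76 mm high (z -36 to +40), 6 mm thick (x -3 to +3), both sides alike; blue grip on top, 32 mm wide (y), 12 mm thick (x), z +40 to +90. Origin at mid thickness and width. Hangs upright by a square hole 16 mm wide (y), z +8 to +30. x: plate normal; z: up towards the grip
- slim_plate: a similar plate, only 56 mm wide, with an orange grip; same heights and origin. It hangs on the other peg and stays there
- stand: fixed stand, origin under the middle of its 110 x 240 x 12 mm foot. Two round 7 mm pegs at y -60, +60, height 160, point to its -x and end at x -44, the last 4 mm turned up by 7 mm. Each is carried by a post at x +30 to +42, top at height 168. Plates hang near x -12, square to the pegs. To free one: raise it about 11 mm (14 at most), then draw it 60 mm or more along the stand's -x
- block: fixed foot of the sensor block: 130 x 140 x 16 mm steel slab with two upright ears, 10 mm thick (y 42 to 52 each side, up to height 128), that carry the grey tilting head, pivot at height 115 over the origin. The head is clamped stiffly, its face leaning back 14 to 34 degrees from upright
- face (a point): middle of the grey head's hard sloped face. x: face normal, outward and up, on the side away from the robot; y: level along the face; z: up the slope. Head 78 mm wide (y), z -32 to +28; dark sensor window at z -4. Two yellow spring bars stand 5 mm proud of it. Held flush, the plate's origin is 3 to 7 mm out along x, z axes parallel, grip above the head. No ledge; the head is clamped stiff
- wrench: loose wrench 160 mm long lying on the table; leave it
- screwdriver: loose screwdriver 190 mm long lying beyond the work; leave it
- bearing: loose steel bearing ring, 52 mm across, 14 mm high; leave it
- fitting: loose brass fitting, 24 mm across, 40 mm high; leave it
- cleaner: white bottle, 56 mm across, 150 mm high; leave it
- bolt_bin: fixed green bin of bolts, 110 x 160 x 60 mm; leave it
- bar_low (a joint): lower yellow spring bar, level, 66 mm long (y), 10 mm high, at z -24 of point face: 0 m when free (5 mm proud), grows as it is pressed in, 0.005 m fully in. Spring 2 N per mm
- bar_high (a joint): upper yellow spring bar, the same, at z +20 of point face: 0 m when free, 0.005 m fully in, 2 N per mm. Pushing the plate evenly, both bars half in take 10 N together
Things that resemble listed ones, but are neither listed nor needed, are in the scene too. What is shaped like the block but green is not meant.

How it is judged:
By the outcome, as a careful person would: the job done as asked, in the order asked, and still so for the second after the job is handed in, while the arm keeps its last pose, push and grip.
It also fails if it takes over 42 s, if anything falls off the work surface, if the arm or the gripper's body presses on something with over 40 N, if the wrist force passes 120 N, or if a joint passes its speed limit or range.

### The arm

A 6-joint arm with a two-finger parallel gripper is mounted at the origin on the work surface. World frame = base frame: x ahead of the robot, y to its left, z up, the work surface at z = 0. Lengths are in m, angles in degrees, forces in N, time in s.
With the tool pointing down it reaches from about 0.375 to 0.9 m from the base axis. Payload 3.1 kg.
Tool frame: the origin (TCP) lies between the finger pads; the fingertips stand 19 mm ahead of it and the grasp point (between the pads) is the TCP; z points along the fingers, x is the direction in which the jaws open and shut, and the axes are right-handed (so a half turn about z gives the same grasp; the last joint's range is limited). The gripper opens to 87 mm and grips with 3 to 60 N. Pads are 19 mm wide; open, the fingers measure 117 mm over their backs; the gripper's body (75 mm by 190 mm) begins 51 mm behind the grasp point.
Start: joints at [54.517, 30.224, 82.088, -0, 67.689, -10.227], TCP at [0.267, 0.565, 0.242] pointing down, gripper open.
Joint ranges: [-176.69, 176.69], [-43.24, 126.21], [12.49, 139.97], [-82, 262], [0, 151.66], [-163.58, 163.58]. Speed limits (degrees/s): [159.86, 159.86, 180, 180, 180, 180].

### API

Orientations are given as a 3x3 rotation matrix whose columns are the frame's x, y, z axes.
In Python, from rig import read_state, capture, camera_info, hand_in, spot_in, silhouettes gives the robot as it stands.
- The arm moves only by the shell command python3 -m jog 'ROWS'. ROWS is text: rows parted by semicolons, each of 7 numbers parted by spaces: the shift along the tool's x, y, z in m, then the turn, a rotation vector about the tool's x, y, z in degrees, then the opening, from 0 (shut) to 1 (fully open). A call has 1 to 8 rows; each row is the pose to reach, as a shift and turn from the pose commanded when the call began, along the tool's axes at that moment; what a row does not reach only later rows make up. A row lasts 1/8 s, in which the tool goes at most 62.5 mm and 10.7 degrees, less where a joint would pass 70% of its speed; a pose out of reach is approached as far as the arm can. A call with a gripper value outside its range is refused whole. The fingers move at their own pace and stop on an object; the grip force is fixed at half the most. Time passes only in rows, so rows that repeat a pose let the fingers close. It gives the time, the measured TCP pose, the force and the opening at its end, in the units of the state.
- read_state(): the state, without advancing time (a new reading comes with each control period).
- capture(name): name is "scene" or "top" or "wrist"; returns (picture, depth): 420x560x3 uint8, red, green, blue; 420x560 float32, m along the optical axis (not along the pixel's ray), 0 where there is no reading.
- camera_info(name): a dict with "vfov" (degrees; the focal length in pixels is half the picture's height over the tangent of half this angle, whatever the lens; pixels are square), "cx", "cy" (the principal point, pixels), "R" (3x3) and "t" (3): a world point X has camera coordinates R X + t; the wrist camera has in their place "tool_from_camera" (4x4, takes a point from camera to tool coordinates, whose origin is the TCP and whose axes are the tool frame's). Camera axes: x right, y down, z forward; pixel columns grow to the right and rows downward; lengths in m; the calibration is good to about 2 mm. A picture is of the moment at which its call begins: read the wrist's pose just before it. camera_info takes no time and is no camera call.
- hand_in(): hands the job in, once; it reports no verdict.
Trained networks look in the newest picture that a camera, given by its name, has taken for a name from the list of things; names that differ only in an ending like _2 or _b are one class to them, and where a whole thing is asked for, a point or a joint stands for the part that bears it (a point fixed in the world has none). Each returns a list of dicts, best first, with "score" (0 to 1); they miss things now and then, are a little off and sometimes report something else, mostly with a low value. They report only what shows in the picture. A call takes as long as a camera call. They do not tell look-alikes from the thing itself.
- spot_in(label, camera): "centre" ([x, y, z] in m, in world coordinates, good to about 4 mm: the middle of the surface that is visible of it).
- silhouettes(label, camera): "region" (420x560 bool, what is visible of it).
The state is a dict: "time_s": time; "joint_positions": joint angles; "qvel": joint speeds; "tau": joint torques, N m; "position": TCP position; "tcp_rot": TCP orientation; "force": force on the tool from outside, world axes, zero at the start; "moment": the same for the moment, N m; "opening": opening from 0.0 (shut) to 1.0 (fully open).
Only numpy, scipy, OpenCV 4.12 (cv2) and the standard library are available. Lean on these libraries where they do the work, as an engineer would, in place of code of your own. Each camera call takes 0.05 s, during which the arm holds its last target.

## Working session

There is one attempt and no reset: what is moved stays moved. The work goes in short steps, Python scripts to look and compute and a shell command to move; the robot and the scene stay as the last step left them, time stands still between calls to the robot, and variables do not carry over. Pictures are saved under pics/ and viewed, and the job is handed in when it is done.

```bash
ls; mkdir -p pics
cat > h.py <<'E'
import numpy as np, cv2
from rig import *
def save(n,im): cv2.imwrite('pics/'+n+'.png',im[:,:,::-1])
def cam(name):
    c=camera_info(name); f=210/np.tan(np.radians(c['vfov']/2)); return c,f
def cloud(name,depth,st=None):
    c,f=cam(name); v,u=np.mgrid[0:420,0:560]
    P=np.stack([(u-c['cx'])/f*depth,(v-c['cy'])/f*depth,depth],-1)
    if 'R' in c: return (P-np.array(c['t']))@np.array(c['R'])
    T=np.array(c['tool_from_camera']); P=P@T[:3,:3].T+T[:3,3]
    return P@np.array(st['tcp_rot']).T+np.array(st['position'])
E
python3 - <<'E'
from h import *
s=read_state();print({k:np.round(v,3).tolist() for k,v in s.items()})
for n in ['scene','top','wrist']:
    st=read_state();im,d=capture(n);save(n+'0',im);np.savez('d_'+n+'0.npz',im=im,d=d,P=cloud(n,d,st))
    c,f=cam(n);print(n,c,f)
E
```

```text
pics
{'time_s': 0.0, 'joint_positions': [54.515, 30.281, 82.156, -0.002, 67.689, -10.227], 'qvel': [-0.053, -0.019, -0.054, 0.066, 0.03, 0.005], 'tau': [0.001, -44.003, -17.659, 0.063, 0.058, -0.0], 'position': [0.266, 0.565, 0.241], 'tcp_rot': [[0.427, 0.904, -0.001], [0.904, -0.427, -0.002], [-0.002, -0.0, -1.0]], 'force': [0.519, 0.324, 0.716], 'moment': [0.019, -0.045, 0.029], 'opening': 1.0}
scene {'vfov': 46.76809705385944, 'cx': 279.23851157747737, 'cy': 213.5723720727682, 'R': array([[-0.83266199,  0.55376886,  0.00374913],
       [ 0.37001387,  0.56137451, -0.74023536],
       [-0.41202396, -0.61497862, -0.67233738]]), 't': array([ 0.46427429, -0.13060903,  1.65276658])} 485.65228064812703
top {'vfov': 53.60738175036713, 'cx': 278.65576171659893, 'cy': 217.37872121336454, 'R': array([[-0.00753567, -0.99976477,  0.02033783],
       [-0.99772767,  0.00615545, -0.06709394],
       [ 0.06695297, -0.02079721, -0.99753936]]), 't': array([-0.0144557 ,  0.53643197,  1.14769805])} 415.66280330793006
wrist {'vfov': 60.22143212420599, 'cx': 284.1946894738447, 'cy': 211.75909500964454, 'tool_from_camera': array([[ 9.99999795e-01, -5.64523702e-05,  6.37640260e-04,
        -1.20285253e-03],
       [-1.23902093e-04,  9.60197243e-01,  2.79322823e-01,
        -7.51501635e-02],
       [-6.28028855e-04, -2.79322845e-01,  9.60197039e-01,
        -1.42990859e-01],
       [ 0.00000000e+00,  0.00000000e+00,  0.00000000e+00,
         1.00000000e+00]])} 362.1128999150431
```

View pics/scene0.png

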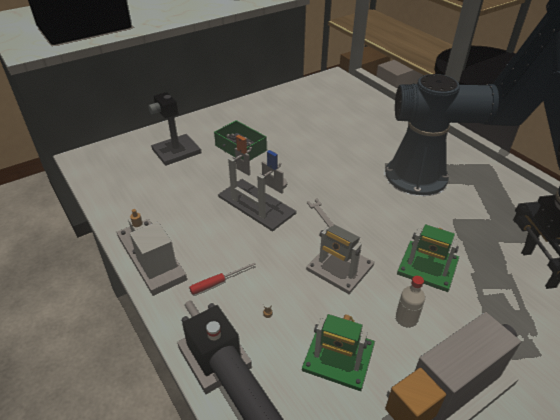

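View pics/top0.png

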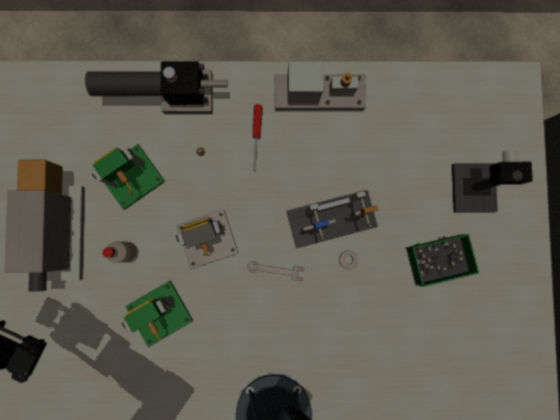

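View pics/wrist0.png

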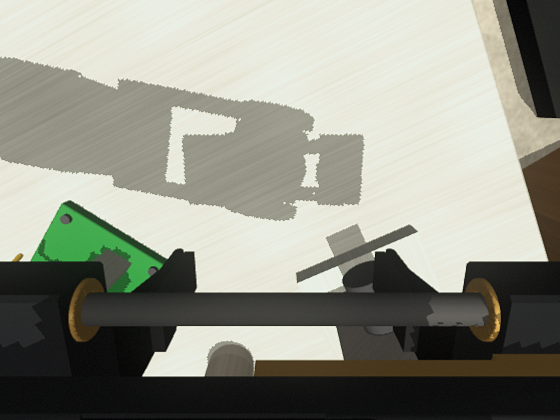

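The candidates for the block are, in the top picture, grey at (205,238) and green at (128,175) and (158,312). The grey one fits, since green is excluded. The blue-grip plate is at (320,225) and the orange one at (368,210). I'll confirm with crops and measure roughly.

Run:
```python
from h import *
for n in ['scene','top']:
    capture(n)
    for l in ['plate','slim_plate','stand','block','face']:
        for r in spot_in(l,n)[:3]: print(n,l,np.round(r['centre'],3),round(r['score'],2))
a=np.load('d_scene0.npz')['im'][130:300,200:400]; b=np.load('d_top0.npz')['im'][170:280,160:400]
A=cv2.resize(a,None,fx=3.4,fy=3.4,interpolation=2);B=cv2.resize(b,None,fx=3.3,fy=3.3,interpolation=2)
save('cropA',A);save('cropB',B)
```

```text
scene plate [ 0.505 -0.107  0.153] 0.59
scene slim_plate [ 0.544 -0.224  0.157] 0.95
scene slim_plate [0.507 0.198 0.128] 0.6
scene stand [ 0.554 -0.141  0.013] 0.56
scene stand [0.508 0.197 0.13 ] 0.28
scene block [0.505 0.204 0.014] 0.94
scene block [0.681 0.416 0.014] 0.84
scene block [0.3   0.33  0.012] 0.79
scene face [0.303 0.324 0.137] 0.87
scene face [0.507 0.197 0.13 ] 0.85
scene face [0.678 0.418 0.141] 0.75
top plate [ 0.541 -0.22   0.223] 0.71
top plate [ 0.511 -0.107  0.221] 0.62
top slim_plate [ 0.538 -0.218  0.219] 0.69
top stand [ 0.533 -0.167  0.011] 0.73
top block [0.475 0.177 0.015] 0.9
top block [0.651 0.385 0.016] 0.87
top block [0.284 0.305 0.016] 0.59
top face [0.664 0.4   0.145] 0.9
top face [0.489 0.181 0.138] 0.66
top face [0.286 0.314 0.144] 0.59
```

View pics/cropA.png

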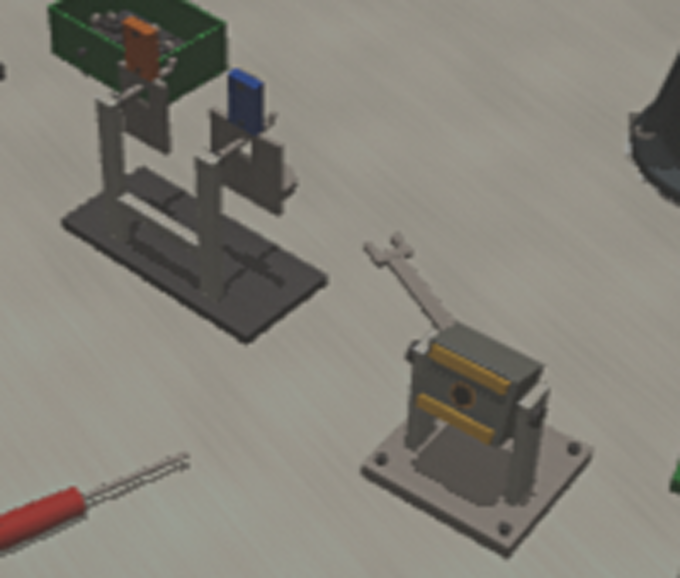

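View pics/cropB.png

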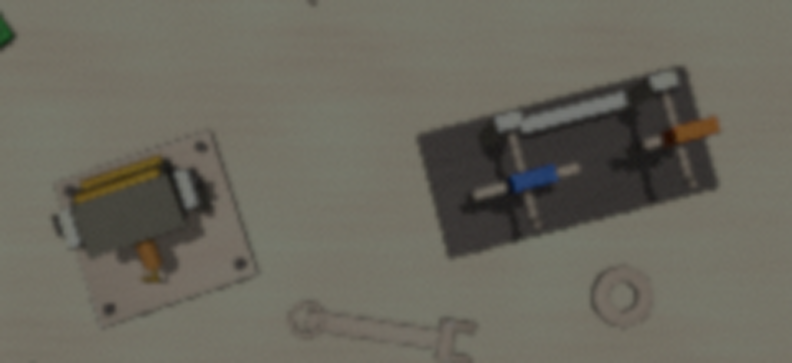

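Crop A shows the blue grip at crop (245,100) on the wide plate, with the orange one at (140,45). The grey head is at (470,380), its face and yellow bars towards the scene camera. The blue plate's peg points towards the robot. Next I'll fit the geometry from the depth clouds.

Run:
```python
from h import *
def obb(p):
    m=p[:,:2].astype(np.float32); r=cv2.minAreaRect(m); return np.round(r[0],4),np.round(r[1],4),round(r[2],1)
for n in ['scene','top']:
    z=np.load(f'd_{n}0.npz');P=z['P'];im=z['im'].astype(int)
    R,G,B=im[...,0],im[...,1],im[...,2]
    box=lambda c,r:(abs(P[...,0]-c[0])<r)&(abs(P[...,1]-c[1])<r)
    blue=(B>R+40)&(B>G+25)&box((.51,-.107),.06)
    p=P[blue];print(n,'blue',len(p),p.mean(0),p.min(0),p.max(0),obb(p) if len(p)>4 else 0)
    org=(R>B+60)&box((.54,-.22),.06)&(P[...,2]>.15);p=P[org]
    print('org',len(p),p.mean(0),obb(p),p[:,2].min(),p[:,2].max())
    base=box((.49,.19),.13)&(abs(P[...,2]-.016)<.006);p=P[base];print('foot',len(p),np.median(p[:,2]),obb(p))
    ft=box((.55,-.15),.2)&(abs(P[...,2]-.012)<.006)&(G<90);p=P[ft];print('standfoot',len(p),np.median(p[:,2]),obb(p))
    yel=(R>B+50)&box((.5,.19),.08)&(P[...,2]>.09);p=P[yel];print('yel',len(p),p.mean(0),obb(p),p[:,2].min(),p[:,2].max())
    hi=box((.5,.19),.08)&(P[...,2]>.09);p=P[hi];print('head',len(p),p.min(0),p.max(0))
    tab=box((.4,0),.05);print('table z',np.median(P[tab][:,2]))
# face plane from scene
z=np.load('d_scene0.npz');P=z['P'];im=z['im'].astype(int)
hi=(abs(P[...,0]-.507)<.06)&(abs(P[...,1]-.197)<.06)&(P[...,2]>.085)
p=P[hi];rng=np.random.default_rng(0);
def ransac(p,t,nmin=None):
    best=0
    for _ in range(800):
        a=p[rng.choice(len(p),3,False)];nn=np.cross(a[1]-a[0],a[2]-a[0]);l=np.linalg.norm(nn)
        if l<1e-6: continue
        nn/=l; i=abs((p-a[0])@nn)<t
        if i.sum()>best:best=i.sum();bi=i
    q=p[bi];c=q.mean(0);v=np.linalg.svd(q-c)[2][2];return c,v*np.sign(v[2]),bi
for k in range(4):
    c,v,bi=ransac(p,.0025);print('plane',bi.sum(),np.round(c,4),np.round(v,3),'lean',np.degrees(np.arcsin(v[2])),'yaw',np.degrees(np.arctan2(v[1],v[0])));p=p[~bi]
    if len(p)<20:break
```

```text
scene blue 25 [ 0.50870944 -0.11229809  0.22312587] [ 0.50011283 -0.12875905  0.21988063] [ 0.51575323 -0.09703716  0.22612873] (array([ 0.508 , -0.1128]), array([0.0121, 0.0294]), 21.5)
org 24 [ 0.54280764 -0.22715084  0.22404517] (array([ 0.5431, -0.2281]), array([0.0111, 0.0318]), 19.9) 0.2215164181454661 0.22784895344024494
foot 1278 0.01644839184380776 (array([0.4683, 0.2227]), array([0.1322, 0.2336]), 27.4)
standfoot 1358 0.012327718199531542 (array([ 0.4866, -0.1261]), array([0.1875, 0.3468]), 13.9)
yel 189 [0.51648753 0.19574422 0.12206282] (array([0.5158, 0.1949]), array([0.0242, 0.0653]), 17.8) 0.09277033597186594 0.14852029941371
head 1056 [0.4552741  0.13541432 0.09033471] [0.53488939 0.2477221  0.15025898]
table z 0.0010834004019319053
top blue 66 [ 0.5076823  -0.11263464  0.22335293] [ 0.49970201 -0.12781661  0.21955404] [ 0.51591978 -0.0972329   0.22828958] (array([ 0.5074, -0.1122]), array([0.0111, 0.0305]), 16.4)
org 55 [ 0.54097268 -0.22657682  0.22323438] (array([ 0.5411, -0.2275]), array([0.0101, 0.0304]), 13.7) 0.21940405550551256 0.22706686955068578
foot 1361 0.01583586760672085 (array([0.464 , 0.1884]), array([0.1748, 0.2278]), 8.1)
standfoot 2551 0.011769067712511246 (array([ 0.5201, -0.0853]), array([0.4023, 0.31  ]), 68.5)
yel 153 [0.50113007 0.1907402  0.12005088] (array([0.4838, 0.1851]), array([0.0821, 0.0624]), 17.8) 0.09856882139701104 0.14845967394647147
head 947 [0.44490866 0.13342467 0.09137723] [0.53319558 0.24411699 0.15043841]
table z 0.0004467451688172262
plane 352 [0.5134 0.197  0.1189] [0.879 0.263 0.397] lean 23.375091490247993 yaw 16.654103294654167
plane 233 [0.4872 0.1876 0.1413] [-0.262 -0.099  0.96 ] lean 73.74247889575219 yaw -159.35082789299761
plane 140 [0.5024 0.2124 0.123 ] [-0.917 -0.39   0.081] lean 4.632969796490776 yaw -156.95854688473378
plane 102 [0.5056 0.1988 0.1135] [0.541 0.229 0.809] lean 54.034840479213464 yaw 22.99702763352971
```

```bash
cat >> h.py <<'E'
from scipy.spatial.transform import Rotation as Ro
def nrm(v): return np.asarray(v,float)/np.linalg.norm(v)
def row(pos,R,base=None):
    s=read_state(); p0=np.array(s['position']) if base is None else base[0]; R0=np.array(s['tcp_rot']) if base is None else base[1]
    d=R0.T@(np.array(pos)-p0); r=Ro.from_matrix(R0.T@R).as_rotvec(degrees=True)
    return np.round(d,4).tolist(), np.round(r,1).tolist()
def down(yaw,tilt_y=0):
    "tool x horizontal at yaw, z down; then rotated about tool y by tilt"
    y=np.radians(yaw);x=np.array([np.cos(y),np.sin(y),0]);z=np.array([0,0,-1.]);R=np.stack([x,np.cross(z,x),z],1)
    return R@Ro.from_rotvec([0,tilt_y,0],degrees=True).as_matrix()
E
python3 - <<'E'
from h import *
n=np.array([np.cos(np.radians(16.6)),np.sin(np.radians(16.6)),0]);z=np.array([0,0,1])
tz=-.5*n-.866*z;ty=-.866*n+.5*z;tx=np.cross(ty,tz);R=np.stack([tx,ty,tz],1)
f=np.array([.511,.196,.118]);pos=f+.0035*n+.165*z
print(pos,R,row(pos,R))
E
```

```text
[0.51435413 0.19699991 0.283     ] [[ 2.85675797e-01 -8.29907349e-01 -4.79161287e-01]
 [-9.58280408e-01 -2.47406126e-01 -1.42844184e-01]
 [-1.38777878e-17  5.00000000e-01 -8.66000000e-01]] ([-0.2274, 0.3812, -0.0414], [-13.8, -36.0, 134.2])
```

```bash
python3 -m jog '0 0 -0.06 0 0 0 0.6; -0.04 0.07 -0.06 0 0 10 0.6; -0.2274 0.3812 -0.0414 -13.8 -36 134.2 0.6; -0.2274 0.3812 -0.0414 -13.8 -36 134.2 0.6; -0.2274 0.3812 -0.0414 -13.8 -36 134.2 0.6; -0.2274 0.3812 -0.0414 -13.8 -36 134.2 0.6; -0.2274 0.3812 -0.0414 -13.8 -36 134.2 0.6; -0.2274 0.3812 -0.0414 -13.8 -36 134.2 0.6'
python3 - <<'E'
from h import *
n=np.array([np.cos(np.radians(16.6)),np.sin(np.radians(16.6)),0]);z=np.array([0,0,1])
tz=-.5*n-.866*z;ty=-.866*n+.5*z;tx=np.cross(ty,tz);R=np.stack([tx,ty,tz],1)
print(row([.5143,.197,.283],R),read_state()['joint_positions'])
E
```

```text
time_s: 1.75
position: [0.5116, 0.2011, 0.2834]
tcp_rot: [[0.974, -0.111, -0.196], [-0.156, -0.961, -0.229], [-0.163, 0.254, -0.953]]
force: [1.0, -0.3, 0.5]
opening: 0.599
([0.0033, 0.0036, 0.0008], [-8.2, -16.8, 62.5]) [14.98298266 28.7414599  79.88826315 -9.86816654 86.05664004 24.79701749]
```

```bash
python3 -m jog '0.003 0.0035 0 -8.2 -16.8 62.5 0.6; 0.003 0.0035 0 -8.2 -16.8 62.5 0.6; 0.003 0.0035 0 -8.2 -16.8 62.5 0.6; 0.003 0.0035 0 -8.2 -16.8 62.5 0.6; 0.003 0.0035 0 -8.2 -16.8 62.5 0.6; 0.003 0.0035 0 -8.2 -16.8 62.5 0.6; 0.003 0.0035 0 -8.2 -16.8 62.5 0.6; 0.003 0.0035 0 -8.2 -16.8 62.5 0.6'
python3 - <<'E'
from h import *
st=read_state();print(st['qvel']);im,d=capture('wrist');save('w1',im);np.savez('d_w1.npz',im=im,d=d,P=cloud('wrist',d,st),R=st['tcp_rot'],p=st['position'])
E
```

```text
time_s: 2.75
position: [0.5131, 0.1989, 0.2837]
tcp_rot: [[0.294, -0.827, -0.479], [-0.956, -0.255, -0.145], [-0.002, 0.5, -0.866]]
force: [-0.7, 0.4, -0.0]
opening: 0.599
[ 0.31236588 -0.31695735  0.14649294 -0.02219397 -0.00716992  0.2288901 ]
```

View pics/w1.png

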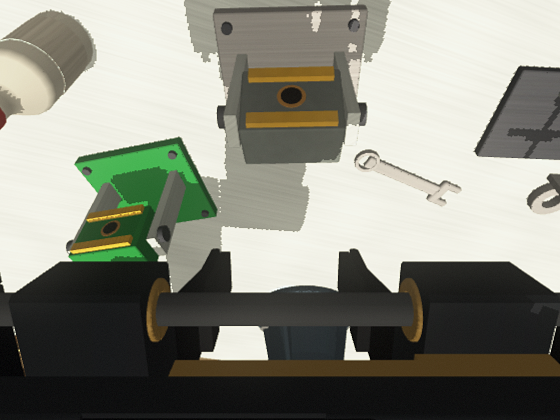

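The wrist picture shows the grey head: low bar at (291,75), window at (291,96), high bar at (292,119), ears at (235,95) and (350,95). Next I'll fit the face plane and its centre.

Run:
```python
from h import *
z=np.load('d_w1.npz');P=z['P'];im=z['im'].astype(int)
v,u=np.mgrid[0:420,0:560]
yel=(im[...,0]>im[...,2]+70)&(im[...,0]>130)
bl=yel&(v>60)&(v<85)&(u>240)&(u<340); bh=yel&(v>107)&(v<130)&(u>240)&(u<345)
dk=(im.sum(-1)>120)&(im.sum(-1)<400)
fc=(~yel)&(v>84)&(v<109)&(u>250)&(u<333)&~((u>272)&(u<312))
p=P[fc];p=p[p[:,2]>.08]
for _ in range(4):
    c=p.mean(0);n=np.linalg.svd(p-c)[2][2];n*=np.sign(n[2]);r=(p-c)@n;p=p[abs(r)<.002]
print('face',len(p),c,n,r.std(),'lean',np.degrees(np.arcsin(n[2])),'yaw',np.degrees(np.arctan2(n[1],n[0])))
y=nrm(np.cross([0,0,1],n));zz=np.cross(n,y)
for nm,m in(('low',bl),('high',bh)):
    q=P[m];off=(q-c)@n; k=off>.002;q=q[k];o=(q-c)@n
    print(nm,len(q),'proud',np.percentile(o,[10,50,90]).round(4),'y',((q-c)@y).min().round(4),((q-c)@y).max().round(4),'z',np.percentile((q-c)@zz,[1,50,99]).round(4))
    top=q[abs(o-np.median(o))<.0015]
    # yaw of bar
    w=np.linalg.svd(q-q.mean(0))[2][0];w*=np.sign(w[1]);print('  dir',w,'yaw',np.degrees(np.arctan2(-w[0],w[1])))
q=P[bl|bh];q=q[((q-c)@n)>.003];cc=q.mean(0);nn=np.linalg.svd(q-cc)[2][2];nn*=np.sign(nn[2]);print('bars plane',len(q),nn,'lean',np.degrees(np.arcsin(nn[2])),'yaw',np.degrees(np.arctan2(nn[1],nn[0])))
# head region edges
h=(abs((P-c)@n)<.003)&(v>50)&(v<140)&(u>215)&(u<370);q=P[h];print('face extent y',np.percentile((q-c)@y,[.5,99.5]),'z',np.percentile((q-c)@zz,[.5,99.5]))
print('window'); w=(im.sum(-1)<90)&(v>85)&(v<108)&(u>270)&(u<312);q=P[w];print(len(q),((q-c)@y).mean(),((q-c)@zz).mean())
for s in ['window']:
    uu=u[w].mean();vv=v[w].mean();print(uu,vv)
print('table',np.median(P[20:60,400:470][...,2]), 'foot',np.median(P[20:40,240:340][...,2]))
```

```text
face 255 [0.51583518 0.19293152 0.11674128] [0.92569445 0.30505976 0.22367015] 0.0005183966752915391 lean 12.924690311962493 yaw 18.239477174576407
low 481 proud [0.0026 0.0049 0.007 ] y -0.0327 0.0331 z [-0.0244 -0.0155 -0.0141]
  dir [-0.3280024   0.94052617  0.08845875] yaw 19.225886287979257
high 202 proud [0.0021 0.0028 0.0037] y -0.0322 0.0323 z [0.0194 0.0253 0.2135]
  dir [0.45526031 0.26626777 0.84961139] yaw -59.67794609002172
bars plane 471 [-0.93105759 -0.18526123  0.31434064] lean 18.321013500472144 yaw -168.74630862187567
face extent y [-0.03863079  0.03806651] z [-0.02546176  0.03081244]
window
248 8.750498233136726e-05 -1.2380600359735052e-05
290.77016129032256 95.26612903225806
table -0.0005015840170366492 foot 0.015589657569211018
```

```bash
python3 - <<'E'
from h import *
z=np.load('d_w1.npz');P=z['P'];im=z['im'].astype(int)
e=np.array([np.cos(np.radians(17)),np.sin(np.radians(17)),0])
for v in range(62,166,2):
    q=P[v,250:270];print(v,np.round(np.median(q@e),4),np.round(np.median(q[:,2]),4),im[v,260], np.round(np.median((P[v,315:332])@e),4),np.round(np.median(P[v,315:332][:,2]),4))
E
python3 - <<'E'
from h import *
im=np.load('d_w1.npz')['im'][45:175,210:375];save('w1crop',cv2.resize(im,None,fx=4,fy=4,interpolation=0))
E
```

```text
62 0.5315 0.0156 [129 123 113] 0.5316 0.0155
64 0.5295 0.0154 [131 123 114] 0.5296 0.0153
66 0.5274 0.0154 [132 126 118] 0.563 0.0941
68 0.5616 0.0947 [125  98  52] 0.5623 0.096
70 0.5607 0.0962 [124  91  33] 0.5617 0.0981
72 0.5601 0.0983 [125  94  36] 0.5609 0.0998
74 0.5594 0.1003 [125  93  36] 0.5604 0.102
76 0.559 0.1027 [121  91  34] 0.5592 0.103
78 0.5575 0.1029 [159 119  43] 0.5574 0.1026
80 0.5557 0.1024 [162 123  45] 0.5555 0.1018
82 0.5537 0.1017 [110  90  51] 0.5547 0.1035
84 0.5531 0.1037 [65 66 60] 0.5539 0.1052
86 0.5526 0.1061 [67 67 60] 0.5534 0.1073
88 0.552 0.108 [68 68 61] 0.5527 0.1092
90 0.5512 0.1096 [68 68 62] 0.552 0.1109
92 0.5506 0.1116 [68 68 61] 0.5517 0.1134
94 0.5501 0.1137 [68 67 60] 0.5509 0.115
96 0.5495 0.1157 [70 70 63] 0.5503 0.117
98 0.5488 0.1175 [70 70 63] 0.5496 0.1188
100 0.5483 0.1195 [69 70 62] 0.549 0.1205
102 0.5477 0.1215 [69 70 62] 0.5486 0.1227
104 0.547 0.123 [68 68 60] 0.5476 0.1239
106 0.5464 0.125 [71 72 64] 0.5473 0.1262
108 0.5458 0.1268 [71 71 64] 0.5466 0.1279
110 0.5451 0.1284 [69 69 62] 0.546 0.1298
112 0.5481 0.1362 [117  90
[... 449 characters left out ...]
 82] 0.5374 0.1454
134 0.5354 0.1452 [89 91 81] 0.5353 0.1449
136 0.5331 0.1444 [88 90 80] 0.5329 0.1439
138 0.5311 0.144 [87 89 81] 0.5308 0.1433
140 0.5286 0.1429 [89 89 81] 0.5285 0.1426
142 0.5262 0.1421 [88 91 82] 0.526 0.1416
144 0.5238 0.1413 [89 91 81] 0.5236 0.1408
146 0.5213 0.1404 [89 91 82] 0.5211 0.14
148 0.519 0.1398 [88 91 82] 0.5189 0.1395
150 0.5165 0.139 [88 90 80] 0.5164 0.1386
152 0.5139 0.1381 [88 90 81] 0.5135 0.1374
154 0.5114 0.1373 [91 93 83] 0.5113 0.137
156 0.5088 0.1365 [89 90 82] 0.5084 0.1358
158 0.506 0.1355 [89 91 80] 0.5059 0.1353
160 0.5034 0.1348 [89 90 80] 0.5031 0.1341
162 0.5007 0.134 [87 90 82] 0.499 0.1316
164 0.391 -0.0005 [148 146 133] 0.3915 -0.0002
```

View pics/w1crop.png

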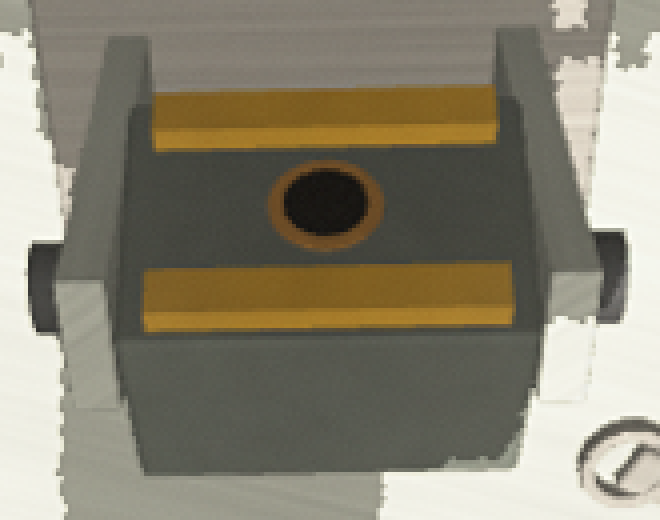

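Run:
```python
from h import *
z=np.load('d_w1.npz');P=z['P'];im=z['im'].astype(int)
v,u=np.mgrid[0:420,0:560]
def pl(m):
    q=P[m];c=q.mean(0);n=np.linalg.svd(q-c,full_matrices=False)[2][2];n*=np.sign(n[0]);return c,n,len(q),((q-c)@n).std()
rep=lambda n:(round(float(np.degrees(np.arcsin(n[2]))),2),round(float(np.degrees(np.arctan2(n[1],n[0]))),2))
fm=(v>=86)&(v<=108)&(((u>=248)&(u<=270))|((u>=314)&(u<=334)))
c,n,k,s=pl(fm);print('face',c,n,k,s,rep(n))
tm=(v>=134)&(v<=158)&(u>=252)&(u<=330);c2,n2,k2,s2=pl(tm);print('top',n2,k2,s2,rep(n2))
b=((v>=69)&(v<=75)|(v>=114)&(v<=120))&(u>=252)&(u<=330);c3,n3,k3,s3=pl(b);print('bars',n3,k3,s3,rep(n3),'proud',(c3-c)@n)
# combine
n=nrm(n+n3);y=nrm(np.cross([0,0,1],n));zz=np.cross(n,y)
L=P-c
a=(L@y);hgt=(L@n);s=(L@zz)
m=(v>60)&(v<135)&(u>225)&(u<360)
f=m&(abs(hgt)<.0015);print('face y',np.percentile(a[f],[.3,99.7]),'z',np.percentile(s[f],[.3,99.7]))
f=m&(abs(hgt-.005)<.0012)&(v<78);print('low y',np.percentile(a[f],[.5,99.5]),'z',np.percentile(s[f],[.5,99.5]))
f=m&(abs(hgt-.005)<.0012)&(v>110);print('high y',np.percentile(a[f],[.5,99.5]),'z',np.percentile(s[f],[.5,99.5]))
w=(im.sum(-1)<100)&(v>80)&(v<110)&(u>270)&(u<312);print('win y,z',a[w].mean(),s[w].mean(),w.sum())
f=(v>60)&(v<125)&(P[...,2]>.123)&(P[...,2]<.132)&(u>220)&(u<365)&(abs(hgt+.02)<.04)
np.save('facefit.npy',np.stack([c,n,y,zz]));print(c,n,rep(n))
```

```text
face [0.51626186 0.19383516 0.11862023] [ 0.85813097  0.26608298 -0.43910259] 1012 0.004667298166410222 (-26.05, 17.23)
top [ 0.60901429  0.19175102 -0.76963182] 1975 0.004378502577053509 (-50.32, 17.48)
bars [0.94464227 0.31202965 0.10143213] 1106 0.009438245251862327 (5.82, 18.28) proud 0.0024492757066415403
face y [-0.06690066  0.0613238 ] z [-0.10645979  0.00321639]
low y [-0.05250194  0.05037256] z [-0.08868197 -0.06727127]Traceback (most recent call last):
  File "<stdin>", line 18, in <module>
    return _quantile_unchecked(
        a, q, axis, out, overwrite_input, method, keepdims, weights)
    return _ureduce(a,
                    func=_quantile_ureduce_func,
    ...<5 lines>...
                    overwrite_input=overwrite_input,
                    method=method)
    r = func(a, **kwargs)
    result = _quantile(arr,
                       quantiles=q,
    ...<2 lines>...
                       out=out,
                       weights=wgt)
    slices_having_nans = np.isnan(arr[-1, ...])
                                  ~~~^^^^^^^^^
IndexError: index -1 is out of bounds for axis 0 with size 0
```

Run:
```python
from h import *
z=np.load('d_w1.npz');P=z['P'];im=z['im'].astype(int);d=z['d']
v,u=np.mgrid[0:420,0:560];ok=(d>.1)
def pl(m):
    q=P[m&ok]
    c=np.median(q,0)
    for _ in range(5):
        n=np.linalg.svd(q-q.mean(0),full_matrices=False)[2][2];r=(q-q.mean(0))@n;r-=np.median(r);q=q[abs(r)<max(.0012,2.5*np.median(abs(r)))]
    c=q.mean(0);n*=np.sign(n[0]);return c,n,len(q),((q-c)@n).std()
rep=lambda n:(round(float(np.degrees(np.arcsin(n[2]))),2),round(float(np.degrees(np.arctan2(n[1],n[0]))),2))
fm=(v>=86)&(v<=108)&(((u>=248)&(u<=270))|((u>=314)&(u<=334)))
c,n,k,s=pl(fm);print('face',c,n,k,s,rep(n))
tm=(v>=134)&(v<=158)&(u>=252)&(u<=330);c2,n2,k2,s2=pl(tm);print('top',n2,k2,s2,rep(n2))
b=((v>=69)&(v<=75)|(v>=114)&(v<=120))&(u>=252)&(u<=330);c3,n3,k3,s3=pl(b);print('bars',n3,k3,s3,rep(n3),'proud',(c3-c)@n)
n=nrm(n+n3);y=nrm(np.cross([0,0,1],n));zz=np.cross(n,y)
L=P-c
a=(L@y);hgt=(L@n);s=(L@zz)
m=(v>60)&(v<135)&(u>225)&(u<360)&ok
f=m&(abs(hgt)<.0015);print('face y',np.percentile(a[f],[.3,99.7]),'z',np.percentile(s[f],[.3,99.7]))
for nm,g in(('low',v<78),('high',v>110)):
    f=m&(abs(hgt-.005)<.0012)&g;print(nm,f.sum(),np.percentile(a[f],[.5,99.5]),'z',np.percentile(s[f],[.5,99.5]))
w=(im.sum(-1)<100)&(v>80)&(v<110)&(u>270)&(u<312)&ok;print('win y,z',np.median(a[w]),np.median(s[w]),w.sum())
np.save('facefit.npy',np.stack([c,n,y,zz]));print(c,n,rep(n))
```

```text
face [0.51551736 0.1935226  0.11708018] [0.90309695 0.30116539 0.30612955] 986 0.0004789145995590866 (17.83, 18.44)
top [ 0.2955035   0.09861231 -0.95023855] 1963 0.0003962749072894295 (-71.85, 18.45)
bars [0.90205729 0.30233252 0.30803846] 1072 0.0004894643318573281 (17.94, 18.53) proud 0.004948934663830542
face y [-0.03940502  0.03760889] z [-0.02687205  0.03123715]
low 887 [-0.03357545  0.03163334] z [-0.02641011 -0.01505295]
high 1063 [-0.03345283  0.03179364] z [0.01763037 0.02864514]
win y,z -0.0007098523858611887 -0.0004940607284144353 254
[0.51551736 0.1935226  0.11708018] [0.90257781 0.30174918 0.30708424] (17.88, 18.49)
```

Run:
```python
from h import *
print(row([.508,-.1125,.29],down(16.3)))
```

```text
([0.2963, 0.0867, 0.0422], [23.6, 23.4, -87.0])
```

```bash
python3 -m jog '0.296 0.087 0.042 23.6 23.4 -87 0.6;0.296 0.087 0.042 23.6 23.4 -87 0.6;0.296 0.087 0.042 23.6 23.4 -87 0.6;0.296 0.087 0.042 23.6 23.4 -87 0.6;0.296 0.087 0.042 23.6 23.4 -87 0.6;0.296 0.087 0.042 23.6 23.4 -87 0.6;0.296 0.087 0.042 23.6 23.4 -87 0.6;0.296 0.087 0.042 23.6 23.4 -87 0.6'
python3 - <<'E'
from h import *
print(row([.508,-.1125,.29],down(16.3)),read_state()['joint_positions'])
E
```

```text
time_s: 3.8
position: [0.5069, -0.1121, 0.291]
tcp_rot: [[0.988, 0.155, -0.026], [0.153, -0.987, -0.042], [-0.032, 0.038, -0.999]]
force: [-0.1, 0.0, 0.5]
opening: 0.599
([0.0011, 0.0005, 0.001], [2.0, 2.0, -7.4]) [-23.23475019  19.03910171  93.0233176   -3.0215887   68.36152556
 -30.97729392]
```

```bash
python3 -m jog '0.001 0.0005 0.001 2 2 -7.4 0.6;0.001 0.0005 0.001 2 2 -7.4 0.6;0.001 0.0005 0.001 2 2 -7.4 0.6'
python3 - <<'E'
from h import *
st=read_state();print(st['qvel'],st['position'],st['tcp_rot']);im,d=capture('wrist');save('w2',im);np.savez('d_w2.npz',im=im,d=d,P=cloud('wrist',d,st))
P=cloud('wrist',d,st);i=im.astype(int)
b=(i[...,2]>i[...,0]+35)&(i[...,2]>i[...,1]+20)&(d>.1)
t=b&(P[...,2]>.216)&(P[...,2]<.23);q=P[t];v,u=np.nonzero(t);print(len(q),u.mean(),v.mean(),np.median(q,0),cv2.minAreaRect(q[:,:2].astype(np.float32)))
E
```

```text
time_s: 4.18
position: [0.5083, -0.1125, 0.2897]
tcp_rot: [[0.962, 0.272, -0.001], [0.272, -0.962, -0.003], [-0.002, 0.002, -1.0]]
force: [0.1, 0.6, 0.0]
opening: 0.602
[ 0.20676048  0.22734223 -0.19310736  0.19873942  0.0287601  -0.41032745] [ 0.50825435 -0.11249211  0.28969484] [[ 0.96231542  0.27193297 -0.00122099]
 [ 0.27192922 -0.96231377 -0.00258858]
 [-0.00187889  0.00215901 -0.9999959 ]]
960 284.953125 235.11979166666666 [ 0.50932149 -0.11339566  0.22300245] ((0.5096905827522278, -0.11493788659572601), (0.011674771085381508, 0.03221818059682846), 14.140408515930176)
```

View pics/w2.png

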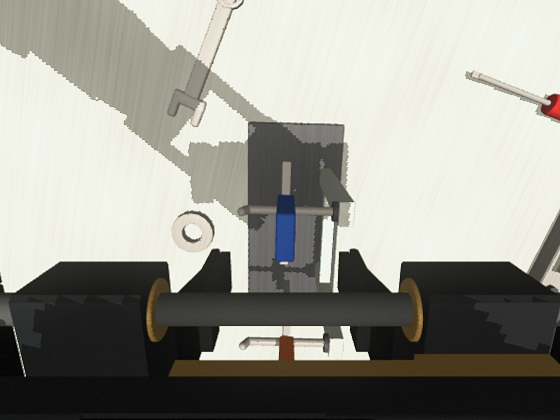

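The blue grip is at (285,228), centred between the fingers, with the orange grip clear at (287,347). Its top is 32 x 12 mm at height 0.223 as expected, so I descend and grip.

```bash
python3 -m jog '0.0007 0.0027 0.04 0 0 0 0.6;0.0007 0.0027 0.075 0 0 0 0.6;0.0007 0.0027 0.0925 0 0 0 0.6;0.0007 0.0027 0.0925 0 0 0 0.6;0.0007 0.0027 0.0925 0 0 0 0.3;0.0007 0.0027 0.0925 0 0 0 0;0.0007 0.0027 0.0925 0 0 0 0;0.0007 0.0027 0.0925 0 0 0 0'; python3 -m jog '0 0 0 0 0 0 0;0 0 0 0 0 0 0;0 0 0 0 0 0 0'; python3 -c "
from h import *
s=read_state();print(s['position'],s['tcp_rot'],s['moment']);im,d=capture('wrist');save('w3',im)"
```

```text
time_s: 5.22
position: [0.5097, -0.1155, 0.1974]
tcp_rot: [[0.962, 0.273, -0.0], [0.273, -0.962, -0.002], [-0.001, 0.002, -1.0]]
force: [-0.2, -0.7, 0.2]
opening: 0.234
time_s: 5.6
position: [0.5096, -0.1154, 0.1971]
tcp_rot: [[0.962, 0.273, -0.001], [0.273, -0.962, -0.002], [-0.001, 0.002, -1.0]]
force: [0.5, 0.7, 2.9]
opening: 0.139
[ 0.50962747 -0.11536553  0.1971488 ] [[ 9.62123131e-01  2.72613659e-01 -9.35211342e-04]
 [ 2.72611630e-01 -9.62122359e-01 -1.86176830e-03]
 [-1.40733121e-03  1.53630086e-03 -9.99997830e-01]] [ 0.04318058  0.11855186 -0.02334324]
```

View pics/w3.png

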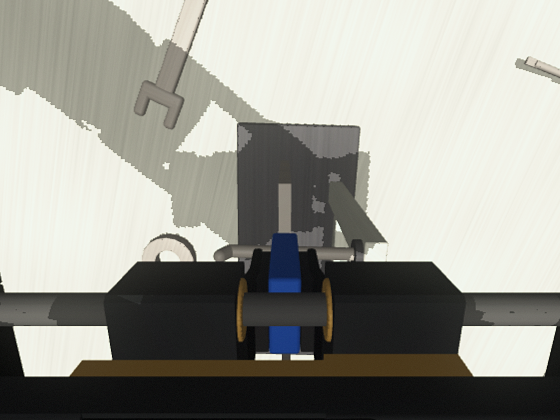

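The grip is held (opening 12.1 mm). I lift 11 mm, check, then draw back.

```bash
python3 -m jog '0 0 -0.005 0 0 0 0;0 0 -0.011 0 0 0 0;0 0 -0.011 0 0 0 0'; python3 -c "
from h import *
s=read_state();print(s['force'],s['moment'],s['position'])"
```

```text
time_s: 6.02
position: [0.5098, -0.1155, 0.2084]
tcp_rot: [[0.962, 0.273, -0.0], [0.273, -0.962, -0.002], [-0.001, 0.002, -1.0]]
force: [-0.2, -1.0, -1.1]
opening: 0.135
[-0.17159111 -0.9911688  -1.05718788] [-0.10017431  0.00495501 -0.00540055] [ 0.50983163 -0.11553858  0.20841145]
```

```bash
python3 -m jog '-0.015 0 -0.011 0 0 0 0;-0.03 0 -0.011 0 0 0 0;-0.045 0 -0.011 0 0 0 0;-0.06 0 -0.011 0 0 0 0;-0.075 0 -0.011 0 0 0 0;-0.08 0 -0.011 0 0 0 0;-0.08 0 -0.011 0 0 0 0' 2>&1; python3 -c "
from h import *
im,d=capture('scene');save('s4',cv2.resize(im[120:300,180:400],None,fx=3,fy=3));st=read_state();im,d=capture('wrist');save('w4',im)"
```

```text
time_s: 6.9
position: [0.4324, -0.1374, 0.2193]
tcp_rot: [[0.962, 0.272, -0.001], [0.272, -0.962, -0.002], [-0.001, 0.002, -1.0]]
force: [-0.1, -0.2, -2.1]
opening: 0.134
```

View pics/s4.png

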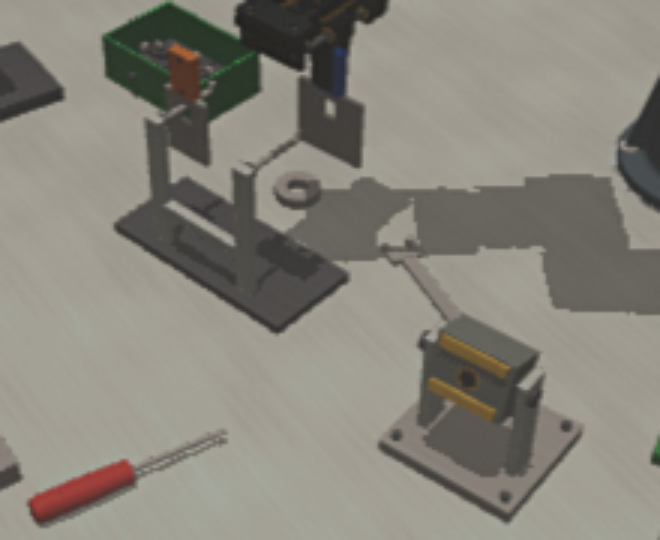

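View pics/w4.png

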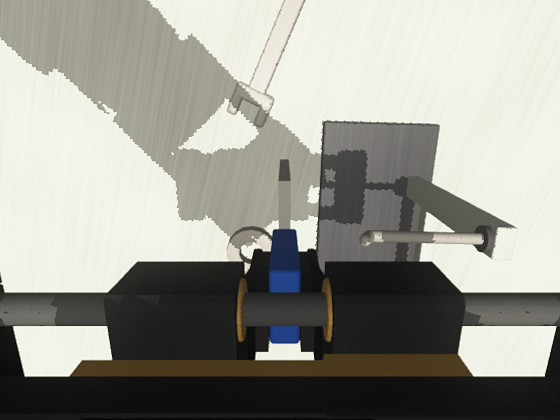

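The plate is off the peg, and the orange-grip plate still hangs. But I repeated the 11 mm lift by mistake, because rows restart from the pose at the call. The plate may have touched the peg and slipped in the fingers, so I measure it in the hand.

```bash
cat > meas.py <<'E'
from h import *
def run(tag,doscene=True):
    st=read_state();T=np.array(st['tcp_rot']);p0=np.array(st['position'])
    im,d=capture('wrist');save('w_'+tag,im);P=cloud('wrist',d,st);L=(P-p0)@T   # tool coords
    np.savez('d_w_'+tag+'.npz',im=im,d=d,L=L)
    i=im.astype(int);v,u=np.mgrid[0:420,0:560]
    b=(i[...,2]>i[...,0]+30)&(i[...,2]>i[...,1]+15)&(d>.05)&(v<292)
    q=L[b];print('blue n',len(q),'tool z pct',np.percentile(q[:,2],[2,25,50,75,98]).round(4),'x',np.percentile(q[:,0],[2,50,98]).round(4),'y',np.percentile(q[:,1],[2,50,98]).round(4))
    if doscene:
        im,d=capture('scene');save('s_'+tag,im);P=cloud('scene',d);L=(P-p0)@T
        m=(d>.1)&(abs(L[...,0])<.03)&(abs(L[...,1])<.055)&(L[...,2]>.026)&(L[...,2]<.115)
        q=L[m]
        for _ in range(4):
            c=q.mean(0);n=np.linalg.svd(q-c,full_matrices=False)[2][2];n*=np.sign(n[0]);r=(q-c)@n;q=q[abs(r)<.004]
        print('plate fit',len(q),c.round(4),n.round(3),'std',r.std().round(4),'ext y',np.percentile(q[:,1],[1,99]).round(4),'z',np.percentile(q[:,2],[1,99]).round(4))
E
python3 -c "
from meas import *
run('5')"
```

```text
blue n 1756 tool z pct [-0.0213 -0.0201 -0.0143  0.0019  0.024 ] x [-0.0053  0.0003  0.0059] y [-0.017  -0.0163 -0.0083]
plate fit 409 [ 0.0016 -0.0053  0.0663] [ 1.    -0.004  0.013] std 0.0017 ext y [-0.0443  0.037 ] z [0.0272 0.1041]
```

Run:
```python
from h import *
st=read_state();T=np.array(st['tcp_rot']);p0=np.array(st['position'])
im,d=capture('scene');P=cloud('scene',d);L=(P-p0)@T
m=(d>.1)&(abs(L[...,0]-.002)<.012)&(abs(L[...,1])<.055)&(L[...,2]>.022)&(L[...,2]<.115)
q=L[m].astype(np.float32);print(len(q),cv2.minAreaRect(q[:,1:].copy()))
# edges
for z0 in np.arange(.035,.105,.01):
    s=q[abs(q[:,2]-z0)<.005];print(round(z0,3),s[:,1].min().round(4),s[:,1].max().round(4),np.median(s[:,0]).round(4))
for y0 in np.arange(-.035,.04,.01):
    s=q[abs(q[:,1]-y0)<.005];print('y',round(y0,3),s[:,2].min().round(4),s[:,2].max().round(4))
z=np.load('d_w_5.npz');L=z['L'];d=z['d']
m=(d>.05)&(abs(L[...,0])<.006)&(L[...,1]<-.02)&(L[...,1]>-.06)&(L[...,2]<.06)&(L[...,2]>.0)
q=L[m];print('wrist shoulder',len(q),np.percentile(q,[2,50,98],axis=0).round(4).tolist())
o=np.argsort(q[:,1]);k=len(o)//2;print(np.median(q[o[:k]],0),np.median(q[o[k:]],0))
```

```text
464 ((-0.003535863012075424, 0.06456279754638672), (0.08458972722291946, 0.0858277752995491), 89.07977294921875)
0.035 -0.0437 0.0369 0.0016
0.045 -0.0435 0.039 0.0017
0.055 -0.0459 0.0354 0.0017
0.065 -0.0464 0.0388 0.0017
0.075 -0.0433 0.0395 0.0015
0.085 -0.0451 0.0355 0.0018
0.095 -0.0456 0.0372 0.0019
y -0.035 0.0258 0.1047
y -0.025 0.0229 0.1072
y -0.015 0.0225 0.1039
y -0.005 0.0276 0.1047
y 0.005 0.0241 0.1042
y 0.015 0.0299 0.1018
y 0.025 0.0254 0.1042
y 0.035 0.0277 0.0912
wrist shoulder 606 [[-0.0022, -0.0406, 0.0283], [0.0003, -0.0329, 0.0298], [0.0033, -0.0205, 0.0563]]
[ 0.00027994 -0.03919783  0.03026563] [ 0.00027365 -0.02651252  0.0296204 ]
```

View pics/s_5.png

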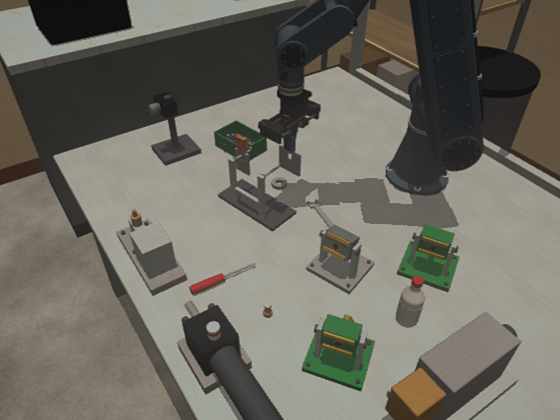

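Run:
```python
from h import *
z=np.load('d_w_5.npz');L=z['L'];d=z['d'];im=z['im'].astype(int)
m=(d>.05)&(abs(L[...,0])<.0025)&(L[...,1]<-.02)&(L[...,1]>-.0395)&(L[...,2]<.034)&(L[...,2]>.026)
q=L[m];print(len(q));print('shoulder slope deg',np.degrees(np.arctan(np.polyfit(q[:,1],q[:,2],1)[0])))
for y0 in np.arange(-.0395,-.02,.003):
    s=q[abs(q[:,1]-y0)<.0015];print(y0.round(4),len(s),np.median(s[:,2]).round(5),np.median(s[:,0]).round(5))
b=(im[...,2]>im[...,0]+30)&(d>.05)&(abs(L[...,0])<.004)&(L[...,1]>-.0155)&(L[...,2]<-.012);q=L[b];print('top',len(q),np.degrees(np.arctan(np.polyfit(q[:,1],q[:,2],1)[0])),q.min(0),q.max(0))
```

```text
383
shoulder slope deg -0.2802891158737409
-0.0395 31 0.02986 -0.00021
-0.0365 60 0.02982 3e-05
-0.0335 60 0.02962 3e-05
-0.0305 58 0.02976 3e-05
-0.0275 59 0.02946 -0.00022
-0.0245 57 0.02958 -0.00022
-0.0215 58 0.02966 0.00027
top 764 0.024351161817289038 [-0.00399863 -0.01547215 -0.02215796] [ 0.00399563  0.01568576 -0.01889028]
```

```bash
cat > tgt.py <<'E'
from h import *
c,n,y,zz=np.load('facefit.npy'); F=c-.0009*y+.0032*zz
Rt=np.stack([n,-y,-zz],1); OFF=np.array([.0003,-.001,.0696])
def tcp(dn,dz=0,dy=0): return F+dn*n+dz*zz+dy*y-Rt@OFF
def rel():
    s=read_state();o=np.array(s['position'])+np.array(s['tcp_rot'])@OFF-F
    Rr=Ro.from_matrix(Rt.T@np.array(s['tcp_rot'])).as_rotvec(degrees=True)
    f=np.array(s['force']);return dict(n=(o@n).round(4),y=(o@y).round(4),z=(o@zz).round(4),roterr=Rr.round(2),fn=(f@n).round(1),fy=(f@y).round(1),fz=(f@zz).round(1),mom=(Rt.T@np.array(s['moment'])).round(2))
E
python3 - <<'E'
from tgt import *
print('F',F); up=tcp(.06)+np.array([0,0,.14]);print(up,row(up,Rt)); print(tcp(.06))
E
```

```text
F [0.51487076 0.19235746 0.12012556]
[0.54880146 0.20264675 0.34469558] ([0.204, -0.2951, -0.1264], [0.5, 18.0, -2.6])
[0.54880146 0.20264675 0.20469558]
```

```bash
python3 -m jog '0 0 -0.06 0 0 0 0;0 0 -0.12 0 0 0 0;0.04 -0.05 -0.126 0 3 0 0;0.09 -0.1 -0.126 0.1 8 -1 0;0.13 -0.16 -0.126 0.2 12 -2 0;0.17 -0.22 -0.126 0.4 16 -2.6 0;0.2 -0.27 -0.126 0.5 18 -2.6 0;0.204 -0.295 -0.126 0.5 18 -2.6 0'; python3 -m jog '0 0 0 0 0 0 0;0 0 0 0 0 0 0'; python3 -c "
from tgt import *
print(rel(),row(tcp(.06),Rt),read_state()['joint_positions'])"
```

```text
time_s: 8.15
position: [0.5484, 0.2049, 0.3438]
tcp_rot: [[0.903, 0.318, 0.291], [0.302, -0.948, 0.098], [0.307, -0.0, -0.952]]
force: [0.5, 0.1, -2.5]
opening: 0.133
time_s: 8.4
position: [0.548, 0.2026, 0.3437]
tcp_rot: [[0.903, 0.318, 0.29], [0.303, -0.948, 0.097], [0.306, 0.0, -0.952]]
force: [0.6, 0.3, -1.9]
opening: 0.135
{'n': np.float64(0.1019), 'y': np.float64(0.0002), 'z': np.float64(0.1325), 'roterr': array([ 0.  , -0.08, -0.04]), 'fn': np.float64(0.0), 'fy': np.float64(0.0), 'fz': np.float64(-2.0), 'mom': array([-0.04, -0.36, -0.06])} ([-0.0418, 0.0002, 0.1326], [-0.0, 0.1, 0.0]) [  7.69392314  14.33057055  93.31600756   4.01517511  54.91595496
 -12.6396421 ]
```

```bash
python3 -m jog '-0.01 0 0.04 0 0 0 0;-0.03 0 0.09 0 0 0 0;-0.042 0 0.125 0 0 0 0;-0.042 0 0.1325 0 0 0 0;-0.06 0 0.1325 0 0 0 0;-0.08 0 0.1325 0 0 0 0;-0.082 0 0.1325 0 0 0 0;-0.082 0 0.1325 0 0 0 0'; python3 -c "
from tgt import *
from meas import run
print(rel());run('6',False)
im,d=capture('scene');np.savez('d_s6.npz',im=im,d=d,P=cloud('scene',d));save('s6',cv2.resize(im[180:310,270:410],None,fx=4,fy=4))
print(rel())"
```

```text
time_s: 9.4
position: [0.5152, 0.1905, 0.1946]
tcp_rot: [[0.902, 0.316, 0.296], [0.3, -0.949, 0.098], [0.311, 0.001, -0.95]]
force: [0.5, -0.0, -1.7]
opening: 0.134
{'n': np.float64(0.0233), 'y': np.float64(-0.001), 'z': np.float64(0.0014), 'roterr': array([-0.07,  0.26,  0.07]), 'fn': np.float64(-0.1), 'fy': np.float64(-0.2), 'fz': np.float64(-1.7), 'mom': array([-0.06, -0.36,  0.04])}
blue n 1739 tool z pct [-0.0212 -0.0201 -0.0142  0.0022  0.024 ] x [-0.0054  0.0001  0.0057] y [-0.017  -0.0163 -0.0083]
{'n': np.float64(0.0231), 'y': np.float64(-0.0007), 'z': np.float64(0.001), 'roterr': array([-0.05,  0.22,  0.05]), 'fn': np.float64(-0.3), 'fy': np.float64(-0.1), 'fz': np.float64(-1.5), 'mom': array([-0.02, -0.39, -0.  ])}
```

View pics/s6.png

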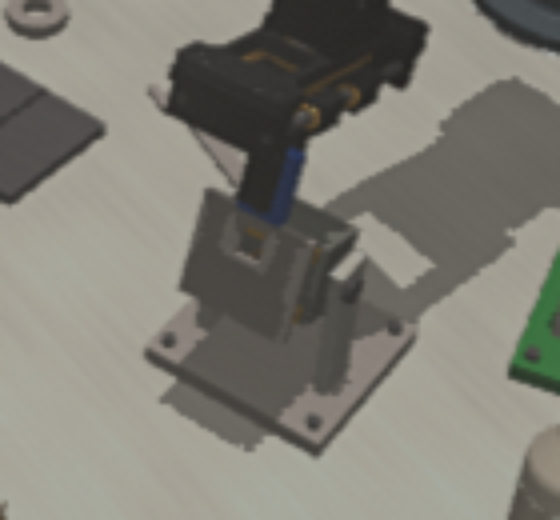

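View pics/w_6.png

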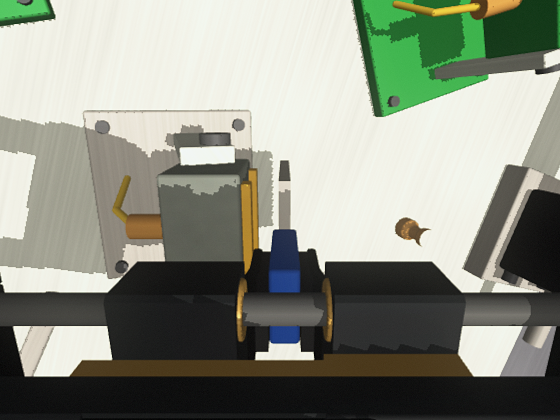

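The scene picture shows the plate parallel in front of the head. In the wrist picture the plate is edge-on at (285,190), with the bars at (255,200) and the head at (200,215). I check centring and parallelism directly in the tool frame.

Run:
```python
from tgt import *
z=np.load('d_w_6.npz');L=z['L'];d=z['d'];im=z['im'].astype(int);v,u=np.mgrid[0:420,0:560];ok=d>.05
# plate shoulder
m=ok&(abs(L[...,0])<.006)&(L[...,1]<-.02)&(L[...,1]>-.06)&(L[...,2]<.034)&(L[...,2]>.026);q=L[m];print('plate edge y',np.percentile(q[:,1],[1,3]),'x',np.percentile(q[:,0],[2,98]),'z',np.median(q[:,2]))
# plate slit edges facing -x? side of the plate: rows
# head top plane: u165-240, v185-255
h=ok&(u>168)&(u<238)&(v>195)&(v<255);q=L[h];c=q.mean(0);n=np.linalg.svd(q-c,full_matrices=False)[2][2];n*=np.sign(n[2]);print('head top n(tool)',n,((q-c)@n).std(),'z at',c)
side=ok&(u>160)&(u<250)&(v>160)&(v<260)&(abs((L-c)@n)<.002);q=L[side];print('head top y min',np.percentile(q[:,1],[.5,2]),'x max',np.percentile(q[:,0],[98,99.5]))
yel=ok&(im[...,0]>im[...,2]+60)&(u>236)&(u<262)&(v>160)&(v<262);q=L[yel];print('yel',len(q),'x',np.percentile(q[:,0],[2,50,98]),'y',np.percentile(q[:,1],[1,3]),'z',np.percentile(q[:,2],[2,98]))
print('expect: face x',-(rel()['n'])+OFF[0], 'head top z',OFF[2]-.028+rel()['z'])
print(row(tcp(.0115),Rt))
```

```text
plate edge y [-0.04045324 -0.04023527] x [-0.00234512  0.00310822] z 0.029839434550340094
head top n(tool) [-0.00175354 -0.00348819  0.99999238] 0.0006074816902634709 z at [-0.04358937 -0.01321032  0.04284549]
head top y min [-0.04097803 -0.0403816 ] x max [-0.02346954 -0.02265368]
yel 1252 x [-0.02282682 -0.01986131 -0.01784805] y [-0.03523744 -0.03463263] z [0.04454386 0.09091266]
expect: face x -0.022799999999999997 head top z 0.0426
([-0.0113, -0.0006, 0.001], [0.0, -0.2, -0.0])
```

```bash
python3 -m jog '-0.006 -0.001 0.001 0 -0.2 0 0;-0.0115 -0.001 0.001 0 -0.2 0 0;-0.0115 -0.001 0.001 0 -0.2 0 0;-0.0115 -0.001 0.001 0 -0.2 0 0'; python3 -c "
from tgt import *
print(rel())"; python3 -m jog '-0.0015 0 0 0 0 0 0;-0.003 0 0 0 0 0 0;-0.0045 0 0 0 0 0 0;-0.0045 0 0 0 0 0 0';python3 -c "
from tgt import *
print(rel())"
```

```text
time_s: 10.0
position: [0.5028, 0.1883, 0.1885]
tcp_rot: [[0.904, 0.317, 0.288], [0.302, -0.949, 0.096], [0.304, -0.0, -0.953]]
force: [0.3, 0.0, -2.0]
opening: 0.137
{'n': np.float64(0.0089), 'y': np.float64(0.001), 'z': np.float64(-0.0006), 'roterr': array([ 0.  , -0.19,  0.03]), 'fn': np.float64(-0.3), 'fy': np.float64(-0.1), 'fz': np.float64(-2.0), 'mom': array([-0.04, -0.4 , -0.06])}
time_s: 10.5
position: [0.5005, 0.1873, 0.188]
tcp_rot: [[0.903, 0.316, 0.293], [0.301, -0.949, 0.097], [0.308, 0.0, -0.951]]
force: [4.0, 3.6, -2.6]
opening: 0.136
{'n': np.float64(0.0068), 'y': np.float64(0.0007), 'z': np.float64(-0.0003), 'roterr': array([-0.04,  0.07,  0.05]), 'fn': np.float64(3.9), 'fy': np.float64(2.1), 'fz': np.float64(-4.0), 'mom': array([ 0.37,  0.62, -0.07])}
```

```bash
python3 -m jog '-0.001 0 0 0 0 0 0;-0.0015 0 0 0 0 0 0;-0.002 0 0 0 0 0 0;-0.002 0 0 0 0 0 0;-0.002 0 0 0 0 0 0';python3 -c "
from tgt import *
from meas import run
print(rel());run('7',False)
im,d=capture('scene');np.savez('d_s7.npz',im=im,d=d,P=cloud('scene',d));save('s7',cv2.resize(im[180:310,270:410],None,fx=4,fy=4))
print(rel())
z=np.load('d_w_7.npz');save('w7c',cv2.resize(z['im'][130:300,150:330],None,fx=3.5,fy=3.5))
"
```

```text
time_s: 11.12
position: [0.4999, 0.187, 0.1879]
tcp_rot: [[0.902, 0.316, 0.295], [0.3, -0.949, 0.098], [0.311, 0.001, -0.95]]
force: [5.4, 4.8, -2.6]
opening: 0.135
{'n': np.float64(0.0063), 'y': np.float64(0.0006), 'z': np.float64(-0.0002), 'roterr': array([-0.06,  0.22,  0.07]), 'fn': np.float64(5.5), 'fy': np.float64(2.9), 'fz': np.float64(-4.6), 'mom': array([ 0.48,  1.05, -0.04])}
blue n 1752 tool z pct [-0.0212 -0.0201 -0.014   0.0022  0.0238] x [-0.0055  0.0001  0.0057] y [-0.017  -0.0163 -0.0082]
{'n': np.float64(0.0063), 'y': np.float64(0.0006), 'z': np.float64(-0.0002), 'roterr': array([-0.06,  0.22,  0.06]), 'fn': np.float64(5.4), 'fy': np.float64(2.3), 'fz': np.float64(-4.6), 'mom': array([ 0.5 ,  1.  , -0.04])}
```

View pics/w7c.png

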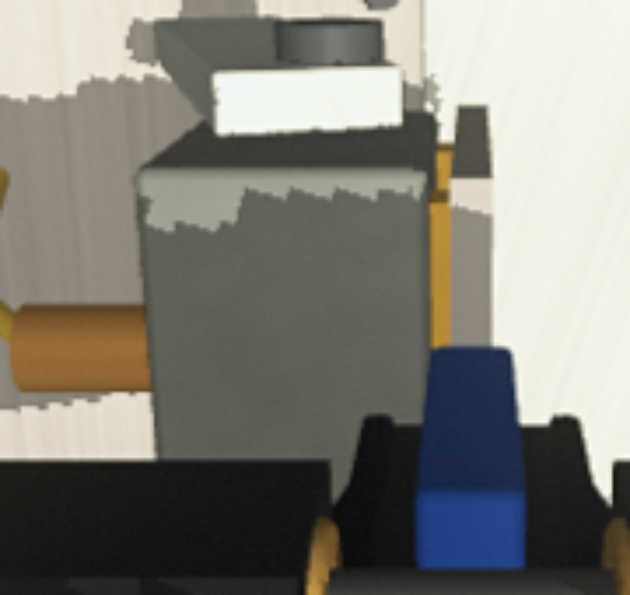

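View pics/s7.png

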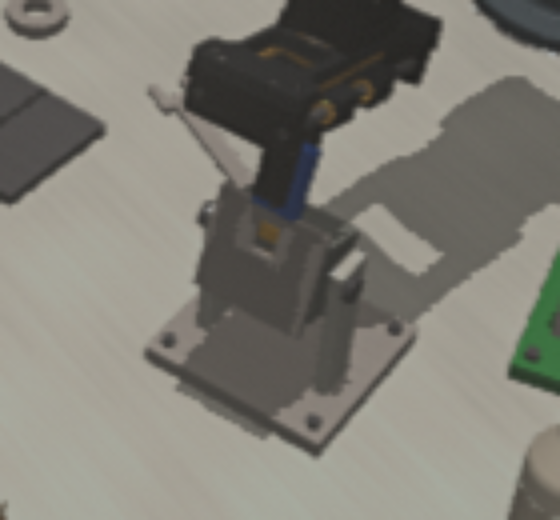

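Contact: both measured position and force indicate about 1.7 mm pressed (5.7 N). The arm is compliant, so I check the plate's tilt from the scene depth before pressing further.

```bash
cat > tilt.py <<'E'
from tgt import *
def fit(P,d):
    L=np.stack([(P-F)@n,(P-F)@y,(P-F)@zz],-1)
    m=(d>.1)&(abs(L[...,1])<.036)&(L[...,2]>-.034)&(L[...,2]<.038)&(L[...,0]>-.005)&(L[...,0]<.045)&~((abs(L[...,1])<.011)&(L[...,2]>.004))
    q=L[m];q=q[abs(q[:,0]-np.median(q[:,0]))<.004]
    A=np.c_[np.ones(len(q)),q[:,1],q[:,2]];k,*_=np.linalg.lstsq(A,q[:,0],rcond=None);r=q[:,0]-A@k;s=abs(r)<.002;k,*_=np.linalg.lstsq(A[s],q[s,0],rcond=None)
    print('plate outer surf n',k[0].round(4),'slope y deg',np.degrees(k[1]).round(2),'slope z deg',np.degrees(k[2]).round(2),len(q),r.std().round(4))
    # edges (all plate pts)
    m=(d>.1)&(abs(L[...,0]-k[0])<.004)&(abs(L[...,1])<.06)&(abs(L[...,2])<.06);w=L[m];print('  edges y',np.percentile(w[:,1],[1,99]).round(4),'z lo',np.percentile(w[:,2],1).round(4))
if __name__=='__main__':
    for t in ['d_s6.npz','d_s7.npz']:
        z=np.load(t);fit(z['P'],z['d'])
E
python3 tilt.py
```

```text
plate outer surf n 0.0252 slope y deg -0.4 slope z deg -0.27 540 0.0017
  edges y [-0.0387  0.0408] z lo -0.0328
plate outer surf n 0.0085 slope y deg -0.16 slope z deg -0.57 535 0.0018
  edges y [-0.0367  0.0423] z lo -0.0345
```

```bash
python3 -m jog '-0.001 0 0 0 -0.3 0 0;-0.002 0 0 0 -0.6 0 0;-0.003 0 0 0 -0.6 0 0;-0.003 0 0 0 -0.6 0 0;-0.003 0 0 0 -0.6 0 0;-0.003 0 0 0 -0.6 0 0';python3 -c "
from tilt import *
print(rel())
im,d=capture('scene');P=cloud('scene',d);fit(P,d)
print(rel())
"
```

```text
time_s: 11.98
position: [0.4995, 0.1866, 0.188]
tcp_rot: [[0.903, 0.315, 0.291], [0.3, -0.949, 0.095], [0.306, 0.001, -0.952]]
force: [9.6, 6.2, -3.1]
opening: 0.134
{'n': np.float64(0.0055), 'y': np.float64(0.0003), 'z': np.float64(0.0001), 'roterr': array([-0.1 , -0.06,  0.09]), 'fn': np.float64(9.6), 'fy': np.float64(2.9), 'fz': np.float64(-6.4), 'mom': array([ 0.74,  1.68, -0.09])}
plate outer surf n 0.0077 slope y deg -0.04 slope z deg 0.05 534 0.0018
  edges y [-0.0376  0.0424] z lo -0.034
{'n': np.float64(0.0054), 'y': np.float64(0.0003), 'z': np.float64(0.0001), 'roterr': array([-0.11, -0.06,  0.09]), 'fn': np.float64(8.7), 'fy': np.float64(4.0), 'fz': np.float64(-5.5), 'mom': array([ 0.77,  1.7 , -0.07])}
```

```bash
python3 -m jog '-0.0005 0 0 0 0 0 0;-0.0012 0 0 0 0 0 0;-0.0012 0 0 0 0 0 0;-0.0012 0 0 0 0 0 0;-0.0012 0 0 0 0 0 0;-0.0012 0 0 0 0 0 0;-0.0012 0 0 0 0 0 0;-0.0012 0 0 0 0 0 0';python3 -c "
from tilt import *
from meas import run
print(rel())
im,d=capture('scene');save('s8',im);P=cloud('scene',d);fit(P,d)
print(rel());run('8',False)
z=np.load('d_w_8.npz');L=z['L'];d=z['d'];im=z['im'].astype(int);v,u=np.mgrid[0:420,0:560];ok=d>.05
m=ok&(abs(L[...,0])<.006)&(L[...,1]<-.02)&(L[...,1]>-.06)&(L[...,2]<.034)&(L[...,2]>.026);q=L[m];print('plate edge y',np.percentile(q[:,1],[1,3]),'x',np.percentile(q[:,0],[2,98]),'z',np.median(q[:,2]))
s=ok&(u>168)&(u<270)&(v>160)&(v<255)&(abs(L[...,2]-.0425)<.003)&(L[...,0]<-.002);q=L[s];print('head y min',np.percentile(q[:,1],[.5,2]),'x max',np.percentile(q[:,0],[98,99.5]),'z',np.median(q[:,2]))
save('w8c',cv2.resize(z['im'][130:300,150:330],None,fx=3.5,fy=3.5))"
```

```text
time_s: 13.02
position: [0.4991, 0.1864, 0.188]
tcp_rot: [[0.903, 0.315, 0.292], [0.3, -0.949, 0.096], [0.308, 0.001, -0.951]]
force: [8.2, 6.6, -3.0]
opening: 0.137
{'n': np.float64(0.0052), 'y': np.float64(0.0002), 'z': np.float64(0.0002), 'roterr': array([-0.12,  0.03,  0.1 ]), 'fn': np.float64(8.5), 'fy': np.float64(3.7), 'fz': np.float64(-5.9), 'mom': array([ 0.9 ,  1.91, -0.06])}
plate outer surf n 0.0074 slope y deg -0.27 slope z deg -0.19 528 0.0018
  edges y [-0.0374  0.0422] z lo -0.0337
{'n': np.float64(0.0051), 'y': np.float64(0.0002), 'z': np.float64(0.0002), 'roterr': array([-0.12,  0.03,  0.09]), 'fn': np.float64(9.5), 'fy': np.float64(3.9), 'fz': np.float64(-6.7), 'mom': array([ 0.86,  1.91, -0.08])}
blue n 1760 tool z pct [-0.0212 -0.02   -0.0139  0.0019  0.0238] x [-0.0055  0.0001  0.0057] y [-0.017  -0.0163 -0.0081]
plate edge y [-0.04054219 -0.04042297] x [-0.00234799  0.0031129 ] z 0.02972576063556954
head y min [-0.04011519 -0.03963063] x max [-0.00843894 -0.00778935] z 0.04184478689453627
```

View pics/w8c.png

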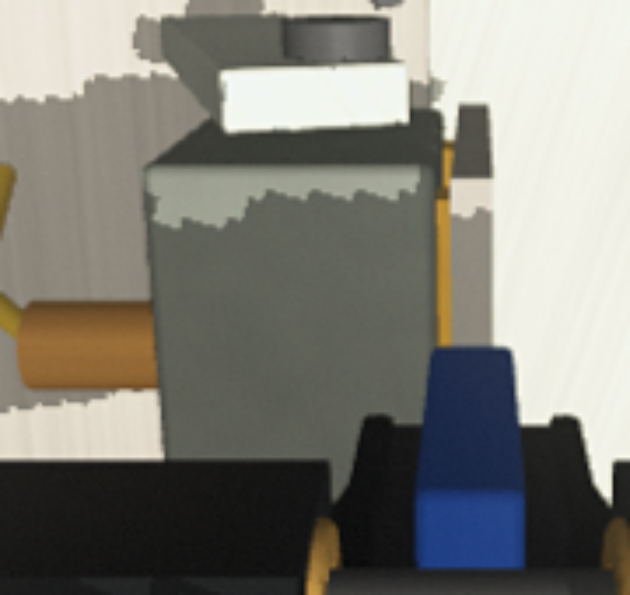

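View pics/s8.png

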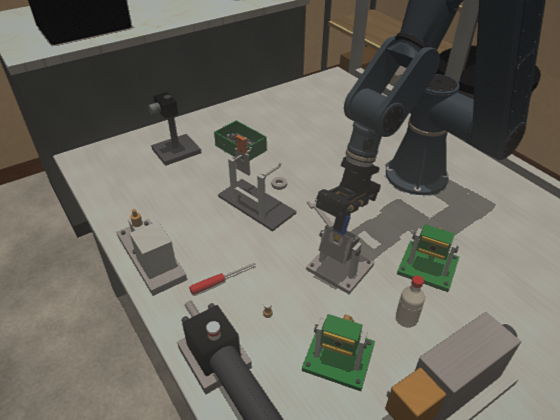

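Wrist geometry (face edge at tool x -0.0061 to -0.0078) suggests the plate stands farther out than the pose reading (5.2 mm). I compare fixed features across the pictures to find which is right.

Run:
```python
from tgt import *
for t in '678':
    z=np.load(f'd_w_{t}.npz');L=z['L'];d=z['d'];im=z['im'].astype(int)
    print(t)
    for v in (200,210,220):
        r=im[v,225:300];print(v,' '.join(f"{225+k}:{r[k][0]},{r[k][2]}" for k in range(0,75) if (t!='6' and 20<(k+0)<75 and k>40) or (t=='6' and k<70 and k>10)))
        print('   z',' '.join(f"{u}:{L[v,u,0]*1000:.1f}/{L[v,u,2]*1000:.0f}" for u in range(236 if t=='6' else 268,296)))
    # head top plane
    v,u=np.mgrid[0:420,0:560];h=(d>.05)&(u>195)&(u<238)&(v>195)&(v<255);q=L[h];c=q.mean(0);nn=np.linalg.svd(q-c,full_matrices=False)[2][2];nn*=np.sign(nn[2]);print('top plane n',nn.round(4),'z at x-.03,y-.013:',(c[2]-(nn[0]*(-.03-c[0])+nn[1]*(-.013-c[1]))/nn[2]).round(4))
```

```text
6
200 236:100,92 237:95,87 238:90,83 239:82,78 240:74,65 241:120,47 242:186,51 243:179,50 244:180,51 245:179,50 246:178,50 247:179,51 248:179,51 249:180,49 250:162,48 251:102,36 252:155,48 253:183,51 254:181,52 255:184,52 256:166,44 257:120,64 258:149,124 259:162,147 260:162,147 261:160,144 262:159,142 263:154,139 264:156,139 265:157,141 266:159,143 267:160,144 268:162,146 269:162,147 270:160,143 271:158,141 272:152,136 273:193,174 274:244,233 275:241,232 276:242,234 277:241,230 278:211,190 279:138,121 280:142,125 281:144,128 282:143,126 283:145,128 284:144,126 285:145,128 286:145,127 287:146,128 288:144,127 289:141,124 290:192,173 291:247,237 292:242,232 293:242,232 294:242,232
   z 236:-25.3/43 237:-24.7/42 238:-24.2/43 239:-23.6/42 240:-23.2/43 241:-22.9/45 242:-22.5/47 243:-21.9/45 244:-21.2/45 245:-20.9/46 246:-20.4/47 247:-19.9/47 248:-19.2/46 249:-18.8/47 250:-18.2/46 251:-17.9/48 252:-17.9/55 253:-20.4/90 254:-19.8/91 255:-19.2/91 256:-18.4/90 257:-18.0/94 258:-24.8/195 259:-24.1/198 260:-23.1/198 261:-22.1/197 262:-21.2/198 263:-20.3/200 264:-19.3/200 265:-18.3/199 266:-17.3
[... 7167 characters left out ...]
6,63 275:146,48 276:186,53 277:183,51 278:175,68 279:146,110 280:138,126 281:141,125 282:141,123 283:142,125 284:141,123 285:141,124 286:142,124 287:142,124 288:143,124 289:138,121 290:172,153 291:236,220 292:240,230 293:238,228 294:240,229 295:240,230 296:241,231 297:241,232 298:242,231 299:242,231
   z 268:-8.4/41 269:-7.9/42 270:-7.3/42 271:-6.8/41 272:-6.3/42 273:-5.7/42 274:-5.2/43 275:-4.8/45 276:-4.2/45 277:-3.7/45 278:-3.1/46 279:-2.4/29 280:-1.9/29 281:-1.4/30 282:-0.9/29 283:-0.4/30 284:0.1/30 285:0.6/31 286:1.1/30 287:1.6/30 288:2.1/29 289:2.6/30 290:3.1/30 291:7.1/200 292:8.1/201 293:9.1/200 294:10.1/201 295:11.1/201
top plane n [ 0.0074 -0.0023  1.    ] z at x-.03,y-.013: 0.0418
```

Edge positions resolve it. The face edge sits at tool x -5.1 mm in the last picture, so the plate origin is about 5.4 mm out, against 5.2 mm from the pose. The earlier percentile figure was skewed by the cut I used. Both bars are about 2.6 mm in, the tilt is within about 0.3°, and it is centred to under 1 mm. In the scene picture the orange-grip plate still hangs at (241,145) and nothing else has moved, so I hand in.

```bash
python3 -c "
from tgt import *
print(rel(),read_state()['time_s']);print(hand_in())"
```

```text
{'n': np.float64(0.0052), 'y': np.float64(0.0002), 'z': np.float64(0.0002), 'roterr': array([-0.12,  0.04,  0.1 ]), 'fn': np.float64(8.7), 'fy': np.float64(4.5), 'fz': np.float64(-4.8), 'mom': array([ 0.83,  1.94, -0.09])} 13.125
the job is handed in; nothing more can be done
None
```

I lifted the blue-grip plate off its peg, tilted it to the grey head's face (leaning back 17.9°, yaw 18.5°) and handed the job in at 13.1 s, still holding it flush with a push of about 9 N.

**Last checks:**
- **Bars:** the plate's origin is 5.2 mm out by pose and about 5.4 mm by the wrist picture. That puts both bars about 2.6 mm in.
- **Alignment:** it is centred within 1 mm. Tilt error is 0.1° by pose and 0.2–0.3° by the scene depth.
- **Other things:** in the last scene picture the orange-grip plate still hangs and nothing else has visibly moved.

**Failed or disagreed:**
- I repeated the 11 mm lift by mistake while drawing the plate off. It probably touched the peg, and it slipped about 6 mm down in the fingers. I remeasured it and corrected for the slip.
- One depth figure suggested the plate stood about 8 mm out. Direct edge positions contradicted it, and I had cut that data badly.
- The force reading also shows 3–5 N sideways along the face, probably friction from the arm giving under the push. I left it.

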